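# Line the sprung cradle and hold the flask down in it

### The job

Lay the white liner ring (the disc with the hole) flat in the seat of the sprung ring cradle and let it go, so that the glass never rests on bare steel. Then take the stoppered round flask out of its cork rest, set it upright on the liner and press it straight down until the sprung ring is nearly at the bottom of its travel, without slamming it or forcing it hard against the stop. Finish while still holding the flask pressed down there; leave the other things on the bench where they are.

Things in the scene. Friction and masses are not known exactly. Their poses are not given: they have to be found in the camera images.
- cradle: sprung ring cradle, bolted to the bench: a round grey foot 124 mm in diameter and 12 mm thick, with three upright aluminium sleeves (16 mm thick, tops 30 mm above the bench) 48 mm from its axis, which carry a flat steel ring on three springs. Origin at the centre of the foot's underside, on the bench; z up.
- cradle_seat (a point): centre of the seat on the sprung steel ring, on the seat's upper face; it moves down with the ring (60 mm above the bench at rest, 36 mm when fully down). The ring is 76 mm in diameter, 5 mm thick, with a hole 44 mm in diameter; round the seat stands a lip 3 mm high and 70 mm in inner diameter; three flat ears, not higher than the seat, reach 56 mm from the axis. z up.
- spring_ring (a joint): how far the sprung ring is pressed down, in m: 0 at rest (up), 0.024 at the stop. The spring needs about 4 N from above to start moving and about 15 N to reach the stop (5 N more for each 11 mm); it carries liner and flask without sinking, and rises again when let go.
- liner: white plastic liner ring: flat ring 60 mm in outer diameter, hole 42 mm in diameter, 12 mm thick, about 35 g, lying flat on the bench. Origin at the centre of its underside, z up.
- disc: white plastic solid disc without a hole, 60 mm in diameter, 12 mm thick, lying flat on the bench; not needed, leave alone. Origin at the centre of its underside.
- flask: round-bottomed amber glass flask, about 170 g: ball 76 mm in diameter, upright straight neck 28 mm in diameter (from 76 to 130 mm above the lowest point of the ball), with a flat black stopper 24 mm in diameter, 8 mm high, on top (138 mm in all). It stands upright in the cork rest. Origin at the lowest point of the ball, z along the neck. Seated on the liner, its origin is about 6 mm above the cradle's seat.
- flask_neck (a point): point on the axis of the flask's neck, 112 mm above the flask's lowest point: a good height to grip the neck.
- cork_rest: loose cork ring that the flask stands in at the start: 90 mm in outer diameter, hole 54 mm, 22 mm high. Origin at the centre of its underside.
- conical: amber conical flask, 68 mm in diameter at the foot, 110 mm high; bystander. Origin at the centre of its underside.
- beaker: clear glass beaker, 60 mm in diameter, 75 mm high; bystander. Origin at the centre of its underside.
- bottle_a: white plastic bottle with black cap, 68 mm in diameter, 150 mm high; bystander. Origin at the centre of its underside.
- bottle_b: white plastic bottle like the other; bystander. Origin at the centre of its underside.
- amber_c: amber jar, 56 mm in diameter, 110 mm high; bystander. Origin at the centre of its underside.
- wash: white wash bottle with a bent spout, 60 mm in diameter, about 175 mm high; bystander. Origin at the centre of its underside.
Mind the look-alikes: they are no part of the job. Leave any orange or yellow look-alike of the liner alone.

How it is judged:
On the way, in this order (a step that is already met when the one before it is completed fails the run):
1. the liner ring lies flat in the cradle's seat, let go (horizontal distance between liner and cradle_seat below 0.008 m and z of liner in the frame of cradle_seat between -0.003 and 0.0025 m and angle between liner's own z axis and vertical below 0.07 rad and contact force between the fingers and liner below 0.2 N and contact force between liner and cradle above 0.1 N), for 0.2 s.
2. the flask sits upright in the hole of the liner (horizontal distance between liner and cradle_seat below 0.008 m and z of liner in the frame of cradle_seat between -0.003 and 0.0025 m and angle between liner's own z axis and vertical below 0.07 rad and horizontal distance between flask and liner below 0.007 m and z of flask in the frame of cradle_seat between 0.001 and 0.01 m and angle between flask's own z axis and vertical below 0.17 rad and contact force between flask and liner above 0.5 N), for 0.1 s.
At the end, for the whole second after the job is handed in: Still holding: ring at least 18 mm down (of 24); flask at rest, upright within 10 degrees, within 7 mm of the liner's middle, pressing on it with over 8 N; liner flat in the seat within 8 mm of its centre; robot pushes on the flask only, not on ring or liner (horizontal distance between liner and cradle_seat below 0.008 m and z of liner in the frame of cradle_seat between -0.003 and 0.0025 m and angle between liner's own z axis and vertical below 0.07 rad and horizontal distance between flask and liner below 0.007 m and z of flask in the frame of cradle_seat between 0.001 and 0.01 m and angle between flask's own z axis and vertical below 0.17 rad and value of joint spring_ring above 0.018 m and contact force between flask and liner above 8 N and contact force between any of the fingers, the arm and flask above 3 N and contact force between each of the arm, the fingers, flask and cradle below 1 N and contact force between each of the arm, the fingers and liner below 1 N and linear speed of flask below 0.02 m/s); the arm keeps its last pose, push and grip.
It fails at once if the flask is slammed or forced down (over 60 N on the liner) (contact force between flask and liner above 60 N).
It fails at once if the glass of the flask bears on the bare steel of the cradle (contact force between flask and cradle above 4 N).
It fails at once if a bystander is shifted by more than 40 mm or tipped over (distance of any of disc, conical, beaker, bottle_a, bottle_b, amber_c, wash from where it was at the start of the episode above 0.04 m or angle between any of conical, beaker, bottle_a, bottle_b, amber_c, wash's own z axis and vertical above 0.5 rad).
It also fails if it takes over 64 s, if anything falls off the work surface, if the arm or the gripper's body presses on something with over 40 N, if the wrist force passes 120 N, or if a joint passes its speed limit or range.

### The arm

A 7-joint arm with a two-finger parallel gripper is mounted at the origin on the work surface. World frame = base frame: x ahead of the robot, y to its left, z up, the work surface at z = 0. Lengths are in m, angles in rad, forces in N, time in s.
With the tool pointing down it reaches from about 0.4 to 0.85 m from the base axis. Payload 4.5 kg.
Tool frame: the origin (TCP) lies midway between the tips of the shut fingers; the grasp point (between the pads) lies 19 mm behind it; z points along the fingers, y is the line along which they close (so a half turn about z gives the same grasp; the last joint's range is limited). The gripper opens to 85 mm and grips with 20 to 120 N. Pads are 22 mm wide; open, the fingers measure 114 mm over their backs; the gripper's body (76 mm by 85 mm) begins 54 mm behind the grasp point. The pads swing forward as they close: fully open they stand 13 mm farther back than shut.
Start: joints at [1.31, 0.689, -0.195, 1.565, 0.157, 0.902, -0.215], TCP at [0.182, -0.598, 0.231] pointing down, gripper open.
Joint ranges: [-3.01, 3.01], [-0.46, 2.08], [-1.47, 1.51], [0.13, 2.56], [-1, 4.14], [0.04, 2.09], [-2.66, 2.66]. Speed limits (rad/s): [2.57, 2.57, 3.14, 3.14, 3.14, 3.14, 3.14].

### API

Orientations are given as a unit quaternion [w, x, y, z].
In Python, from cell import get_state, capture, get_calibration, sign_off gives the robot as it stands.
- The arm moves only by the tool step_arm, never from a script. Its argument "motion" is a list that holds one entry, the list of rows, each a list of 5 numbers: the shift along the tool's x, y, z scaled (see below), then the turn about the tool's z scaled (see below), then the opening, from 0 (shut) to 1 (fully open). A call has 1 to 12 rows; each row shifts and turns the commanded pose from where the row before left it, along the tool's axes as they then stand; what a row does not reach is not made up. The controller multiplies each number of a shift by 20 mm and each number of a turn by 6 degrees. A row lasts 1/8 s, in which the tool goes at most 62.5 mm and 10.7 degrees, less where a joint would pass 70% of its speed; a pose out of reach is approached as far as the arm can. A call with a number of a shift or a turn outside -1 to 1 is refused whole. A call with a gripper value outside its range is refused whole. The fingers move at their own pace and stop on an object; "newtons" is the grip in N (left out, the last holds). Time passes only in rows, so rows that do not move let the fingers close. It gives the time, the measured TCP pose, the force, the opening and the grip force at its end, in the units of the state.
- get_state(): the state, without advancing time (a new reading comes with each control period).
- capture(name): name is "scene" or "top"; returns the picture (400x640x3 uint8, blue, green, red); there is no depth.
- get_calibration(name): a dict with "camera_matrix" (3x3 intrinsics, pixels), "rvec" (rotation vector, rad) and "tvec" (3), from world to camera coordinates, as OpenCV has them. Camera axes: x right, y down, z forward; pixel columns grow to the right and rows downward; lengths in m; the calibration is good to about 2 mm. A picture is of the moment at which its call begins. get_calibration takes no time and is no camera call.
- sign_off(): hands the job in; it is judged then, once.
The state is a dict: "time": time; "q": joint angles; "joint_velocities": joint speeds; "tau": joint torques, N m; "tool_pos": TCP position; "tcp_rot": TCP orientation; "force": force on the tool from outside, world axes, zero at the start; "moment": the same for the moment, N m; "gripper_width": finger opening in m; "finger_force": force on a finger pad.
Only numpy, scipy, OpenCV 4.12 (cv2) and the standard library are available. Lean on these libraries where they do the work, as an engineer would, in place of code of your own. Each camera call takes 0.05 s, during which the arm holds its last target. There are 200 camera calls.

## Working session

There is one attempt and no reset: what is moved stays moved. The work goes in short steps, Python scripts to look and compute and a tool call to move; the robot and the scene stay as the last step left them, time stands still between calls to the robot, and variables do not carry over. Pictures are saved under pics/ and viewed, at most 10 in all, crops included, and the job is handed in when it is done.

Besides the shell and the picture viewer there is one more tool, called after "Emit:" in YAML: its name, and indented under it one key for each argument. step_arm: Moves the arm, as the interface text tells. Shifts and turns lie within -1 to 1; 1 stands for 20 mm of shift or 6 degrees of turn. Its arguments: {"type":"object","properties":{"motion":{"type":"array"},"newtons":{"type":"number"}},"required":["motion"]}

```bash
mkdir -p pics; ls; python3 - <<'E'
from cell import *
import cv2,numpy as np
np.set_printoptions(precision=4,suppress=True)
s=get_state();print({k:np.round(v,3) for k,v in s.items()})
for n in("scene","top"):
    c=get_calibration(n);R=cv2.Rodrigues(np.array(c["rvec"],float))[0]
    print(n,np.array(c["camera_matrix"]).tolist(),-R.T@np.array(c["tvec"]).ravel(),R[2])
    cv2.imwrite(f"pics/{n}0.png",cv2.resize(capture(n),(800,500),interpolation=cv2.INTER_CUBIC))
E
```

```text
pics
{'time': np.float64(0.0), 'q': array([ 1.31 ,  0.69 , -0.195,  1.566,  0.157,  0.902, -0.215]), 'joint_velocities': array([-0.001, -0.002, -0.   ,  0.002, -0.001, -0.   , -0.   ]), 'tau': array([ -0.   , -53.96 ,  -1.266, -15.854,   0.009,   0.01 ,  -0.   ]), 'tool_pos': array([ 0.181, -0.597,  0.23 ]), 'tcp_rot': array([-0.001,  0.989,  0.147, -0.   ]), 'force': array([ 0.492,  0.498, -0.367]), 'moment': array([-0.013,  0.021,  0.007]), 'finger_force': np.float64(0.0), 'gripper_width': np.float64(0.085)}
scene [[401.25316098972195, 0.0, 324.3440953062362], [0.0, 401.25316098972195, 199.25966016798256], [0.0, 0.0, 1.0]] [ 0.992  -0.7347  0.8517] [-0.4011  0.6494 -0.646 ]
top [[385.0263921083443, 0.0, 320.25125497751816], [0.0, 385.0263921083443, 197.55615558638848], [0.0, 0.0, 1.0]] [ 0.354  -0.0001  1.2134] [ 0.1565  0.0083 -0.9876]
```

View pics/top0.png

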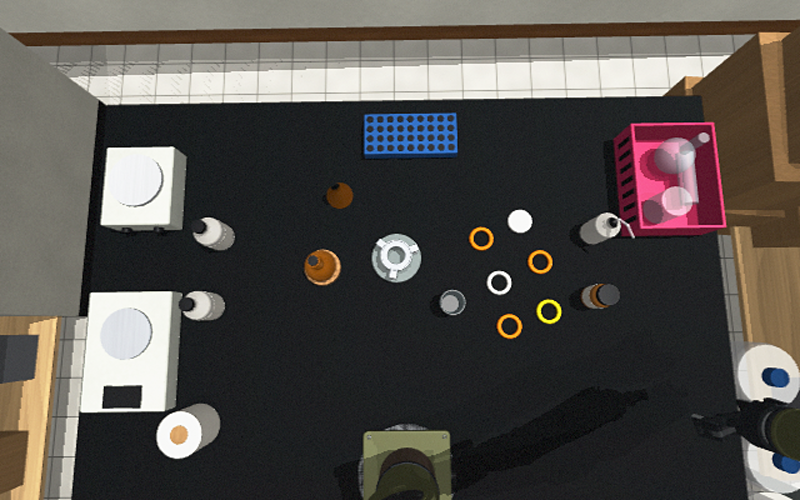

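View pics/scene0.png

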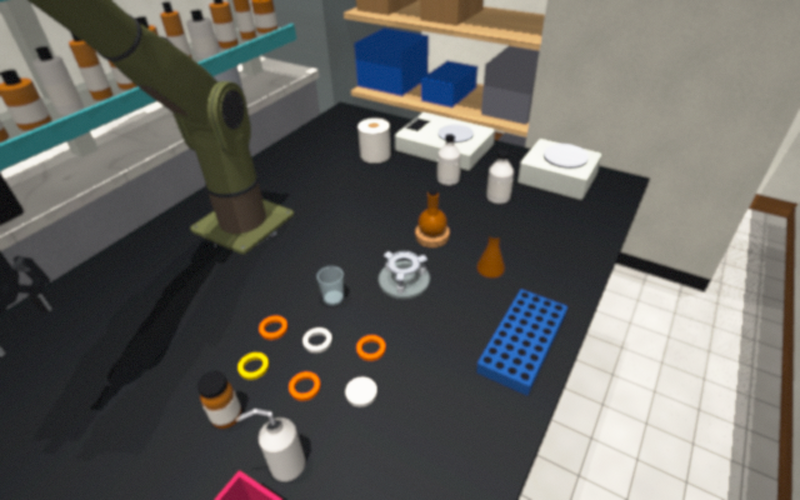

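The top view shows the liner at about (499,283), the cradle at (397,258) and the flask at (322,266), all in 800-px coordinates. The scene view shows the liner at (317,340), the ring at (404,263) and the flask stopper at (433,194). Next I'll take enlarged crops.

```bash
cat > h.py <<'E'
from cell import *
import cv2,numpy as np
np.set_printoptions(precision=4,suppress=True)
def cal(n):
    c=get_calibration(n);R=cv2.Rodrigues(np.array(c["rvec"],float))[0]
    return np.array(c["camera_matrix"]),R,np.array(c["tvec"],float).ravel()
def at(n,u,v,z):
    K,R,t=cal(n);o=-R.T@t;d=R.T@np.linalg.inv(K)@[u,v,1];return o+d*(z-o[2])/d[2]
def px(n,p):
    K,R,t=cal(n);q=K@(R@np.array(p)+t);return q[:2]/q[2]
def crop(n,u0,v0,w,h,s,img=None):
    i=capture(n) if img is None else img
    return cv2.resize(i[v0:v0+h,u0:u0+w],None,fx=s,fy=s,interpolation=cv2.INTER_CUBIC)
def frame(s=None):
    s=s or get_state();w,x,y,z=s["tcp_rot"]
    from scipy.spatial.transform import Rotation as Ro
    return np.array(s["tool_pos"]),Ro.from_quat([x,y,z,w]).as_matrix()
E
python3 - <<'E'
from h import *
a=crop("top",235,180,200,75,4);b=crop("scene",225,150,160,140,5,None)
cv2.imwrite("pics/a.png",a);cv2.imwrite("pics/b.png",cv2.resize(b,(640,560)))
for n,(u,v) in dict(top=(399,226),scene=(253.5,272)).items():
    i=capture(n).astype(int);m=((i.min(2)>150)&(i.max(2)-i.min(2)<40)).astype(np.uint8)
    k,l,st,c=cv2.connectedComponentsWithStats(m)
    j=np.argmin(np.hypot(*(c[1:]-[u,v]).T)+(st[1:,4]<20)*99)+1
    cs=cv2.findContours((l==j).astype(np.uint8),0,1)[0][0];e=cv2.fitEllipse(cs)
    print(n,st[j],e,at(n,*e[0],.012),at(n,*e[0],.008))
E
```

```text
top [390 217  19  19 147] ((399.0263977050781, 225.68711853027344), (17.798873901367188, 18.64663314819336), 120.4946060180664) [ 0.4521 -0.2343  0.012 ] [ 0.4524 -0.2351  0.008 ]
scene [242 262  23  19 245] ((253.22930908203125, 271.0982666015625), (17.88801383972168, 22.739042282104492), 73.783447265625) [ 0.4566 -0.241   0.012 ] [ 0.454  -0.2387  0.008 ]
```

View pics/a.png

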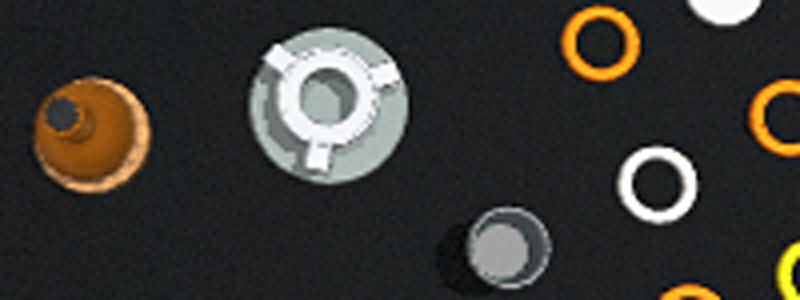

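View pics/b.png

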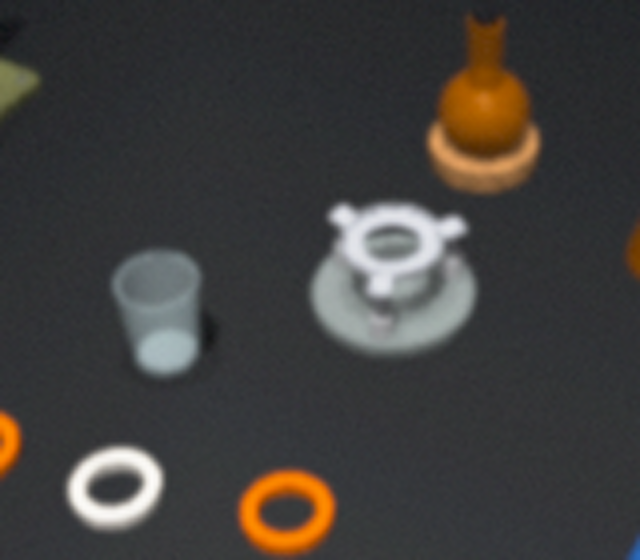

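In the enlarged crops I read the liner at a(657.5,185), the ring at a(329.5,95.5) and the foot at a(328.5,106.5). The stopper is at a(63,114). In b the ring is at (391.5,241), the ball at (484,110) and the stopper at (486,20).

```bash
python3 - <<'E'
from h import *
A=lambda u,v:(235+(u+.5)/4-.5,180+(v+.5)/4-.5)
B=lambda u,v:(225+(u+.5)/4-.5,150+(v+.5)/4-.5)
for l,n,p,z in [("liner","top",A(657.5,185),.012),("liner","scene",B(115.5,482),.012),("ring","top",A(329.5,95.5),.063),("foot","top",A(328.5,106.5),.012),
 ("ring","scene",B(391.5,241),.063),("foot","scene",B(393.5,292),.012),("stop","top",A(63,114),.1487),("stop","scene",B(486,20),.147),("ball","scene",B(484,110),.0487),("ball","top",A(91,129),.0487)]:
    print(l,n,at(n,*p,z))
p,R=frame();print(p,R)
E
```

```text
liner top [ 0.4515 -0.2342  0.012 ]
liner scene [ 0.4551 -0.238   0.012 ]
ring top [0.5183 0.0197 0.063 ]
foot top [0.5168 0.0214 0.012 ]
ring scene [0.5222 0.0138 0.063 ]
foot scene [0.523  0.0132 0.012 ]
stop top [0.4956 0.2044 0.1487]
stop scene [0.5034 0.1926 0.147 ]
ball scene [0.4968 0.2045 0.0487]
ball top [0.4971 0.2021 0.0487]
[ 0.1816 -0.5979  0.231 ] [[ 0.9568  0.2906 -0.0002]
 [ 0.2906 -0.9568  0.0005]
 [-0.     -0.0005 -1.    ]]
```

Emit:
step_arm:
  motion:
    - [[0,0,0,1,1],[0,0,0,1,1],[0,0,0,0.82,1],[0.72,-0.95,0,0,1],[0.72,-0.95,0,0,1],[0.72,-0.95,0,0,1],[0.72,-0.95,0,0,1],[0.72,-0.95,0,0,1],[0.72,-0.95,0,0,1],[0.72,-0.95,0,0,1],[0.72,-0.95,0,0,1],[0.72,-0.95,0,0,1]]

```text
time: 1.8
tool_pos: [0.3118, -0.4265, 0.2314]
tcp_rot: [0.0, 1.0, -0.0, 0.0]
force: [0.8, 0.5, 0.2]
gripper_width: 0.0856
finger_force: 0.0
```

Emit:
step_arm:
  motion:
    - [[0.72,-0.95,0.2,0,1],[0.72,-0.95,0.4,0,1],[0.72,-0.95,0.5,0,1],[0.72,-0.95,0.5,0,1],[0.72,-0.95,0.5,0,1],[0.72,-0.95,0.5,0,1],[0.72,-0.95,0.5,0,1],[0.72,-0.95,0.5,0,1],[0.72,-0.95,0.5,0,1],[0.4,-0.5,0.5,0,1],[0,0,0.5,0,1],[0,0,0,0,1]]

```text
time: 3.3
tool_pos: [0.4477, -0.247, 0.1285]
tcp_rot: [0.0, 1.0, -0.001, -0.001]
force: [0.2, -0.4, 0.6]
gripper_width: 0.086
finger_force: 0.0
```

```bash
python3 - <<'E'
from h import *
p,R=frame();print(p,R)
print(px("top",p),px("scene",p))
a=capture("top");u,v=px("top",p).astype(int);b=capture("scene");u2,v2=px("scene",p).astype(int)
cv2.imwrite("pics/c.png",np.hstack([crop("",u-50,v-50,100,100,4,a),crop("",u2-50,v2-50,100,100,4,b)]));print(u,v,u2,v2)
E
```

```text
[ 0.4477 -0.247   0.1285] [[ 1.     -0.0019 -0.0022]
 [-0.0019 -1.     -0.0001]
 [-0.0022  0.0001 -1.    ]]
[411.544  223.7104] [242.6377 241.1363]
411 223 242 241
```

View pics/c.png

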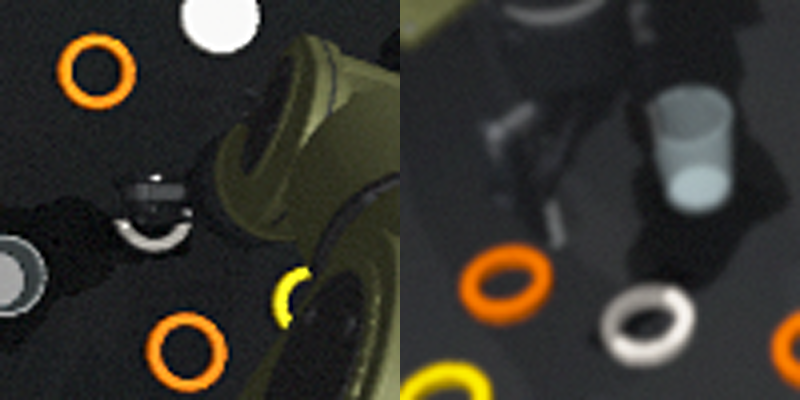

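```bash
python3 - <<'E'
from h import *
p,R=frame()
for s in(-.0425,.0425):
  for dz in (.013,.05):
    for n,o in(("scene",(242,241)),("top",(411,223))):
        print(n,s,dz,(px(n,p+[0,s,dz])-np.array(o)+50)*4+([400,0] if n=="scene" else 0))
b=capture("scene");i=np.clip((crop("",192,171,120,90,6,b).astype(float)/255)**.5*255,0,255).astype(np.uint8)
cv2.imwrite("pics/d.png",i)
E
```

```text
scene -0.0425 0.013 [554.0024 229.8931]
top -0.0425 0.013 [268.3262 199.4332]
scene -0.0425 0.05 [543.2031 186.7548]
top -0.0425 0.05 [283.0007 194.3919]
scene 0.0425 0.013 [642.5991 143.9464]
top 0.0425 0.013 [145.8135 201.0916]
scene 0.0425 0.05 [634.5227 101.1362]
top 0.0425 0.05 [156.1495 196.1123]
```

View pics/d.png

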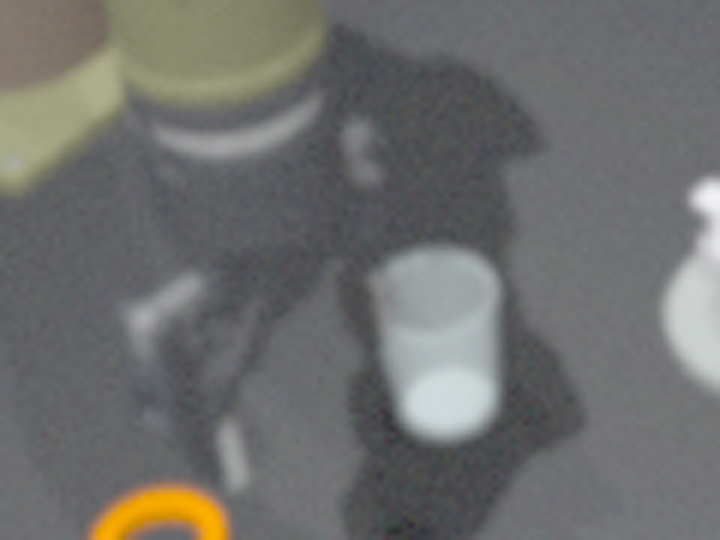

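The crops show the fingers around the TCP's predicted place, with the scene camera reading about 1–2 px low. The top camera is therefore the better one to trust for position.

Emit:
step_arm:
  motion:
    - [[0.24,-0.58,0.5,0,1],[0,0,1,0,1],[0,0,1,0,1],[0,0,1,0,1],[0,0,1,0,1],[0,0,0.8,0,1],[0,0,0,0,1]]

```text
time: 4.32
tool_pos: [0.4533, -0.2338, 0.0222]
tcp_rot: [-0.0, 1.0, -0.0, -0.001]
force: [0.4, 0.4, 0.4]
gripper_width: 0.0851
finger_force: 0.0
```

Emit:
step_arm:
  motion:
    - [[0,0,0.6,0,1],[0,0,0.45,0,1],[0,0,0,0,0.8],[0,0,0,0,0.6],[0,0,0,0,0.6],[0,0,0,0,0.6],[0,0,0,0,0.6],[0,0,0,0,0.6]]
  newtons: 25

```text
time: 5.32
tool_pos: [0.4537, -0.2346, 0.0028]
tcp_rot: [0.0, 1.0, -0.0, 0.0]
force: [-1.5, 0.6, 6.6]
gripper_width: 0.0587
finger_force: 26.5
```

Emit:
step_arm:
  motion:
    - [[0,0,-0.5,0,0.4],[0,0,-1,0,0.4],[0,0,-1,0,0.4],[0,0,-1,0,0.4],[0,0,-1,0,0.4],[0,0,-1,0,0.4],[0,0,0,0,0.4]]
  newtons: 25

```text
time: 6.2
tool_pos: [0.4549, -0.2351, 0.1138]
tcp_rot: [0.001, 1.0, -0.0, 0.002]
force: [0.6, 0.2, -0.8]
gripper_width: 0.0582
finger_force: 27.0
```

```bash
python3 - <<'E'
from h import *
p,R=frame();b=capture("scene");u,v=px("scene",p).astype(int)
i=np.clip((crop("",u-45,v-50,90,75,6,b).astype(float)/255)**.6*255,0,255).astype(np.uint8)
cv2.imwrite("pics/e.png",i);print(p,u,v)
for q in [(0,0,0),(0,-.03,0),(0,-.03,.012),(0,.03,0),(0,.03,.012)]: print(q,(px("scene",p+q)-[u-45,v-50])*6)
E
```

```text
[ 0.4549 -0.2351  0.1138] 248 243
(0, 0, 0) [274.468 301.531]
(0, -0.03, 0) [228.6043 347.486 ]
(0, -0.03, 0.012) [224.1037 327.6327]
(0, 0.03, 0) [318.6068 257.3043]
(0, 0.03, 0.012) [314.9552 237.5235]
```

View pics/e.png

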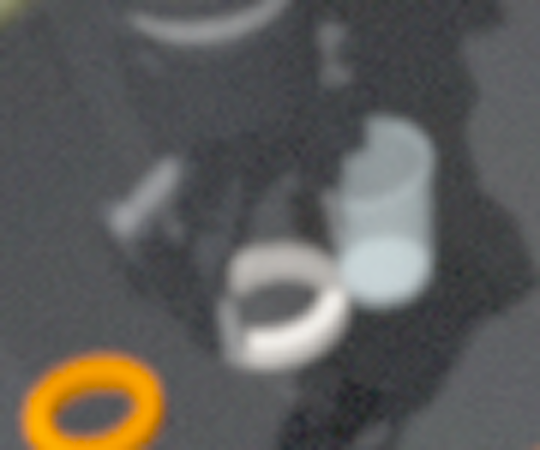

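The liner is held between the pads, with the pad tip at about (237,360), level with the liner's underside. That grip is too low to clear the 3 mm lip, so I'll set it down and grip again higher.

Emit:
step_arm:
  motion:
    - [[0,0,1,0,0.4],[0,0,1,0,0.4],[0,0,1,0,0.4],[0,0,1,0,0.4],[0,0,1,0,0.4],[0,0,0.4,0,0.4],[0,0,0,0,0.4]]

```text
time: 7.12
tool_pos: [0.4533, -0.2344, 0.0036]
tcp_rot: [-0.0, 1.0, -0.0, -0.001]
force: [0.6, -0.2, -0.8]
gripper_width: 0.0584
finger_force: 29.3
```

Emit:
step_arm:
  motion:
    - [[0,0,0.1,0,0.5],[0,0,0,0,0.8],[0,0,0,0,0.85],[0,0,-0.35,0,0.85],[0,0,0,0,0.85]]

```text
time: 7.75
tool_pos: [0.4542, -0.2349, 0.01]
tcp_rot: [0.0, 1.0, -0.0, 0.001]
force: [-0.7, -0.4, 0.2]
gripper_width: 0.0726
finger_force: 0.0
```

Emit:
step_arm:
  motion:
    - [[0,0,0,0,0.65],[0,0,0,0,0.65],[0,0,0,0,0.4],[0,0,0,0,0.4],[0,0,0,0,0.4],[0,0,0,0,0.4]]
  newtons: 25

```text
time: 8.5
tool_pos: [0.4546, -0.2354, 0.0111]
tcp_rot: [0.001, 1.0, -0.0, 0.001]
force: [-1.0, 0.0, 19.2]
gripper_width: 0.0346
finger_force: 9.4
```

Emit:
step_arm:
  motion:
    - [[0,0,-0.7,0,0.5],[0,0,0,0,1],[0,0,0,0,1],[0,0,0.5,0,1],[0,0,0.5,0,1],[0,0,0.03,0,1],[0,0,0,0,1]]

```text
time: 9.38
tool_pos: [0.4536, -0.2345, 0.0023]
tcp_rot: [-0.0, 1.0, -0.0, -0.0]
force: [0.4, -0.1, -0.7]
gripper_width: 0.0853
finger_force: 0.0
```

Emit:
step_arm:
  motion:
    - [[0,0,0,0,0.8],[0,0,0,0,0.65],[0,0,0,0,0.65],[0,0,0,0,0.4],[0,0,0,0,0.4],[0,0,0,0,0.4],[0,0,0,0,0.4]]
  newtons: 25

```text
time: 10.25
tool_pos: [0.454, -0.2347, 0.0036]
tcp_rot: [0.0, 1.0, -0.0, 0.0]
force: [-1.5, 0.3, 6.0]
gripper_width: 0.058
finger_force: 25.3
```

Emit:
step_arm:
  motion:
    - [[0,0,-0.5,0,0.4],[0,0,-1,0,0.4],[0,0,-1,0,0.4],[0,0,-1,0,0.4],[0,0,-1,0,0.4],[0,0,-1,0,0.4],[0,-0.4,-0.7,0,0.4],[0.2,-0.9,0,0,0.4],[0.3,-0.9,0,0,0.4],[0.3,-0.9,0,0,0.4],[0.3,-0.9,0,0,0.4],[0.3,-0.9,0,0,0.4]]

```text
time: 11.75
tool_pos: [0.4817, -0.1353, 0.1269]
tcp_rot: [-0.0, 1.0, 0.0, -0.0]
force: [0.3, 0.4, -0.4]
gripper_width: 0.058
finger_force: 26.9
```

Emit:
step_arm:
  motion:
    - [[0.3,-0.9,0,0,0.4],[0.3,-0.9,0,0,0.4],[0.3,-0.9,0,0,0.4],[0.3,-0.9,0,0,0.4],[0.3,-0.9,0,0,0.4],[0.3,-0.9,0,0,0.4],[0.1,-0.9,0,0,0.4],[0,-0.9,0,0,0.4],[0,-0.5,0.7,0,0.4],[0,0,0.7,0,0.4],[0,0,0,0,0.4],[0,0,0,0,0.4]]

```text
time: 13.25
tool_pos: [0.5198, 0.0163, 0.0984]
tcp_rot: [0.0, 1.0, -0.001, -0.0]
force: [0.2, 0.9, -0.6]
gripper_width: 0.0584
finger_force: 27.0
```

```bash
python3 - <<'E'
from h import *
p,R=frame();b=capture("scene");u,v=px("scene",p).astype(int);a=capture("top");u1,v1=px("top",p).astype(int)
g=lambda i:np.clip((i.astype(float)/255)**.7*255,0,255).astype(np.uint8)
cv2.imwrite("pics/f.png",g(np.hstack([crop("",u1-25,v1-35,60,80,6,a),crop("",u-30,v-40,70,80,6,b)])));print(p,u,v,u1,v1)
E
```

```text
[0.5198 0.0163 0.0984] 321 199 317 201
```

View pics/f.png

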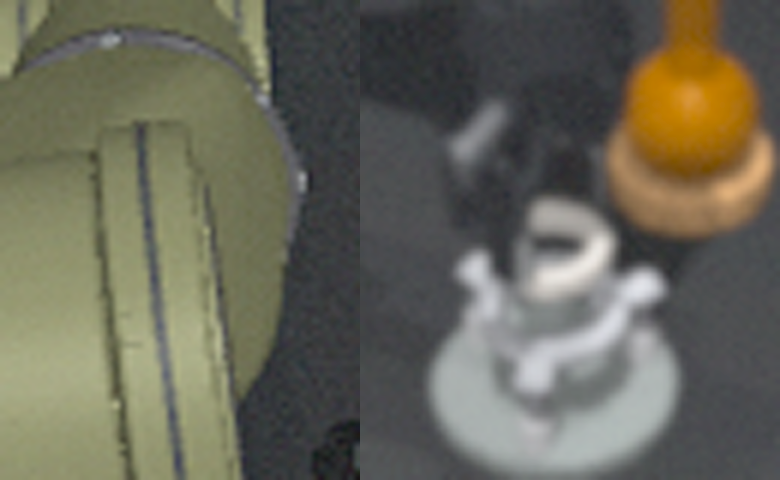

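The top view is blocked by the arm. The scene view shows the liner level above the ring, with its blob centre at (567,249) in the crop; I'll compare it with the ring in the same camera.

```bash
python3 - <<'E'
from h import *
F=lambda u,v:(291+(u-360+.5)/6-.5,159+(v+.5)/6-.5)
B=lambda u,v:(225+(u+.5)/4-.5,150+(v+.5)/4-.5)
for z in(.099,.101,.103):print(at("scene",*F(567.5,249),z))
print(at("scene",*B(391.5,241),.063),at("scene",*B(391.5,243),.0605))
b=capture("scene").astype(int)
m=((b.min(2)>110)&(b.max(2)-b.min(2)<60)).astype(np.uint8)[190:212,312:338];print(m)
E
```

```text
[0.5285 0.02   0.099 ]
[0.5298 0.018  0.101 ]
[0.531 0.016 0.103]
[0.5222 0.0138 0.063 ] [0.5219 0.0143 0.0605]
[[0 0 0 0 0 0 0 0 0 0 0 0 0 0 0 0 0 0 0 0 0 0 0 0 0 0]
 [0 0 0 0 0 0 0 0 0 0 0 0 0 0 0 0 0 0 0 0 0 0 0 0 0 0]
 [0 0 0 0 0 0 0 0 0 0 0 0 0 0 0 0 0 0 0 0 0 0 0 0 0 0]
 [0 0 0 0 0 0 0 0 0 1 1 1 1 1 0 0 0 0 0 0 0 0 0 0 0 0]
 [0 0 0 0 0 0 0 0 1 1 1 1 1 1 1 1 1 0 0 0 0 0 0 0 0 0]
 [0 0 0 0 0 0 0 0 1 1 1 1 1 1 1 1 1 1 0 0 0 0 0 0 0 0]
 [0 0 0 0 0 0 0 0 0 1 1 1 1 1 1 1 1 1 1 0 0 0 0 0 0 0]
 [0 0 0 0 0 0 0 0 0 0 0 0 0 0 0 1 1 1 1 1 0 0 0 0 0 0]
 [0 0 0 0 0 0 0 0 0 0 0 0 0 0 0 0 1 1 1 1 1 0 0 0 0 0]
 [0 0 0 0 0 0 0 0 0 0 0 0 0 0 0 0 1 1 1 1 1 0 0 0 0 0]
 [0 0 0 0 0 0 0 0 0 0 0 0 0 0 0 0 1 1 1 1 1 0 0 0 0 0]
 [0 0 0 0 0 0 0 0 0 0 0 0 0 0 0 1 1 1 1 1 1 0 0 0 0 0]
 [0 0 0 0 0 0 0 0 0 1 1 1 1 1 1 1 1 1 1 1 1 0 0 0 0 0]
 [1 0 0 0 0 0 0 1 1 1 1 1 1 1 1 1 1 1 1 1 0 0 0 0 0 0]
 [1 0 0 0 0 0 0 1 1 1 1 1 1 1 1 1 1 1 1 1 1 0 0 0 1 1]
 [1 1 0 0 0 0 1 1 1 1 1 1 1 1 1 1 1 1 1 1 1 0 0 1 1 1]
 [1 1 0 0 0 0 1 1 1 1 1 1 1 1 1 1 1 1 1 1 1 1 1 1 1 1]
 [1 1 1 0 0 0 0 1 1 1 1 1 1 1 1 1 1 1 1 1 1 1 1 1 1 1]
 [1 1 1 1 0 0 0 0 1 1 1 1 1 1 0 0 0 0 1 1 1 1 1 1 1 1]
 [1 1 1 1 0 0 0 0 0 0 1 0 0 0 0 0 0 0 1 1 1 1 1 1 1 1]
 [1 1 1 1 1 0 0 0 0 0 0 0 0 0 0 0 0 0 0 1 1 1 1 1 1 0]
 [1 1 1 1 1 1 0 0 0 0 0 0 0 0 0 0 0 0 1 1 1 1 1 1 0 0]]
```

```bash
python3 - <<'E'
from h import *
t=np.linspace(0,6.283,200)
def ext(x,y,zs,r):
    P=np.array([px("scene",(x+r*np.cos(a),y+r*np.sin(a),z)) for z in zs for a in t]);return P.min(0),P.max(0)
p,_=frame()
for dx in(-.003,0,.003):
  for z0 in (-.0036,-.010): print(dx,z0,*ext(p[0]+dx,p[1],(p[2]+z0,p[2]+z0+.012),.03))
print("bench",*ext(.4525,-.2355,(0,.012),.03),"obs x 242-265 y 262-281")
print("ring",*ext(.519,.018,(.055,.063),.0365),"obs",225+340/4,225+443/4,150+203/4,150+283/4)
E
```

```text
-0.003 -0.0036 [310.7983 190.7104] [331.5956 207.235 ]
-0.003 -0.01 [310.8908 192.392 ] [331.6141 208.9128]
0 -0.0036 [311.6774 191.0248] [332.4907 207.5772]
0 -0.01 [311.7669 192.7069] [332.5061 209.2555]
0.003 -0.0036 [312.5585 191.3397] [333.3882 207.9201]
0.003 -0.01 [312.6449 193.0225] [333.4004 209.5989]
bench [242.0994 260.6441] [264.9909 280.8393] obs x 242-265 y 262-281Traceback (most recent call last):
  File "<stdin>", line 9, in <module>
  File "<stdin>", line 4, in ext
  File "h.py", line 10, in px
    K,R,t=cal(n);q=K@(R@np.array(p)+t);return q[:2]/q[2]
          ~~~^^^
  File "h.py", line 5, in cal
    c=get_calibration(n);R=cv2.Rodrigues(np.array(c["rvec"],float))[0]
ValueError: time passes only in moves, steps and waits
```

```bash
sed -i 's/^def cal/import functools\n@functools.cache\ndef cal/' h.py; python3 - <<'E'
from h import *
t=np.linspace(0,6.283,200)
def ext(x,y,zs,r):
    P=np.array([px("scene",(x+r*np.cos(a),y+r*np.sin(a),z)) for z in zs for a in t]);return P.min(0),P.max(0)
for x,y in((.519,.018),(.5165,.020),(.522,.014)):
  print("ring",x,y,*ext(x,y,(.062,.063),.038),"obs",225+339/4,150+202/4,225+444/4,150+281/4)
  print("foot",*ext(x,y,(0,.012),.062),"obs",225+310/4,225+478/4,150+353/4)
E
```

```text
ring 0.519 0.018 [309.4566 200.3788] [335.1242 217.6915] obs 309.75 200.5 336.0 220.25
foot [302.3052 207.7384] [343.0736 238.6875] obs 302.5 344.5 238.25
ring 0.5165 0.02 [309.1055 199.7453] [334.7233 216.9924] obs 309.75 200.5 336.0 220.25
foot [301.9767 207.1171] [342.668  237.9604] obs 302.5 344.5 238.25
ring 0.522 0.014 [309.59   201.4419] [335.3402 218.8643] obs 309.75 200.5 336.0 220.25
foot [302.4128 208.7805] [343.3089 239.9064] obs 302.5 344.5 238.25
```

Emit:
step_arm:
  motion:
    - [[-0.06,-0.23,0,0,0.4],[0,0,0.5,0,0.4],[0,0,0.5,0,0.4],[0,0,0.4,0,0.4],[0,0,0.2,0,0.4],[0,0,0,0,0.4],[0,0,0,0,0.4]]

```text
time: 14.28
tool_pos: [0.5189, 0.022, 0.0669]
tcp_rot: [0.0, 1.0, -0.0, 0.0]
force: [-1.0, -0.2, 0.1]
gripper_width: 0.0579
finger_force: 27.0
```

Emit:
step_arm:
  motion:
    - [[0,0,0.1,0,0.4],[0,0,0,0,0.4]]

```text
time: 14.52
tool_pos: [0.5188, 0.022, 0.0647]
tcp_rot: [0.0, 1.0, -0.0, 0.0]
force: [-0.0, -0.4, -0.6]
gripper_width: 0.058
finger_force: 27.0
```

Emit:
step_arm:
  motion:
    - [[0,0,0.06,0,0.4],[0,0,0.04,0,0.4],[0,0,0,0,0.4]]

```text
time: 14.9
tool_pos: [0.5189, 0.022, 0.0629]
tcp_rot: [0.0, 1.0, -0.0, 0.0]
force: [-0.7, 0.2, 3.6]
gripper_width: 0.0577
finger_force: 27.5
```

```bash
python3 - <<'E'
from h import *
p,R=frame();b=capture("scene")
cv2.imwrite("pics/g.png",crop("",295,180,60,60,10,b))
E
```

```text
(no output)
```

View pics/g.png

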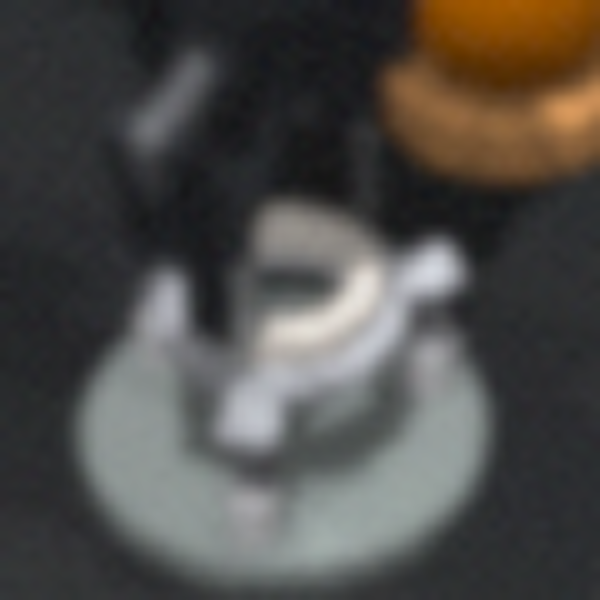

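The liner touched down at the height expected for the seat (TCP 0.063, 3.6 N), and the picture shows it inside the ring around (310,300). I'll release it.

Emit:
step_arm:
  motion:
    - [[0,0,-0.05,0,0.75],[0,0,0,0,0.85],[0,0,0,0,0.85],[0,0,-0.5,0,0.85],[0,0,-1,0,0.85],[0,0,-1,0,0.85],[0,0,-1,0,0.85],[0,0,-1,0,0.85],[0,0,-1,0,0.85],[0,0,-1,0,0.85],[0,0,-1,0,0.85],[0,0,-0.5,0,0.85]]

```text
time: 16.45
tool_pos: [0.519, 0.022, 0.2251]
tcp_rot: [-0.0, 1.0, -0.0, 0.001]
force: [-0.0, 0.1, -0.3]
gripper_width: 0.0723
finger_force: 0.0
```

Emit:
step_arm:
  motion:
    - [[0,-1,0,0,1],[-0.15,-1,0,0,1],[-0.15,-1,0,0,1],[-0.15,-1,0,0,1],[-0.15,-1,0,0,1],[-0.15,-1,0,0,1],[-0.15,-1,0,0,1],[-0.15,-1,0,0,1],[-0.05,-1,0,0,1],[0,0,0,0,1],[0,0,0,0,1]]

```text
time: 17.82
tool_pos: [0.4969, 0.201, 0.2236]
tcp_rot: [0.001, 1.0, -0.001, -0.0]
force: [-0.8, -0.5, 0.0]
gripper_width: 0.0855
finger_force: 0.0
```

```bash
python3 - <<'E'
from h import *
p,R=frame();print(p)
a=capture("top");b=capture("scene")
cv2.imwrite("pics/h.png",np.hstack([crop("",240,180,95,70,4,a),crop("",290,120,100,70,4,b)][:1]+[crop("",290,150,90,70,4,b)]))
E
```

```text
[0.4969 0.201  0.2236]
```

View pics/h.png

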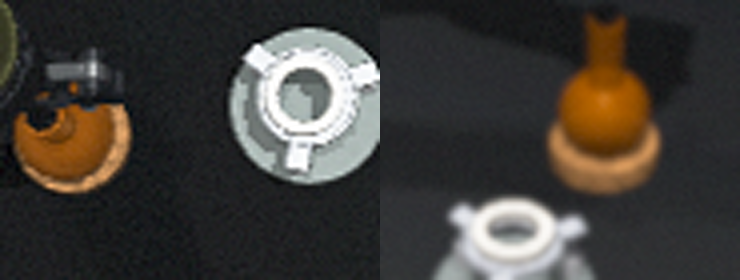

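The top part shows the liner lying in the seat at about (304,95), and the scene part confirms it's flat inside the lip at (512,226). The flask is still in its cork. I'll use the cork outline, seen at a(93,135), as one more fix on the flask axis.

```bash
python3 - <<'E'
from h import *
A=lambda u,v:(235+(u+.5)/4-.5,180+(v+.5)/4-.5)
for z in(.01,.02):print("cork",at("top",*A(93,135),z))
H=lambda u,v:(240+(u+.5)/4-.5,180+(v+.5)/4-.5)
print("liner",at("top",*H(303,95.5),.072),"foot",at("top",*H(308,106.5),.012))
b=cv2.imread("pics/b.png").astype(int);m=(b[...,2]-b[...,0]>50)
for r in(30,40,50):
    c=np.where(m[r,440:560])[0]+440;print(r,c.min(),c.max())
    u=(c.min()+c.max())/2;print(at("scene",225+(u+.5)/4-.5,150+(r+.5)/4-.5,.13))
E
```

```text
cork [0.4971 0.2072 0.01  ]
cork [0.4959 0.2054 0.02  ]
liner [0.517  0.0244 0.072 ] foot [0.5168 0.0218 0.012 ]
30 469 502
[0.498  0.2024 0.13  ]
40 469 501
[0.5043 0.19   0.13  ]
50 469 501
[0.5108 0.1779 0.13  ]
```

Emit:
step_arm:
  motion:
    - [[0.05,-0.13,0.5,0,1],[0,0,1,0,1],[0,0,1,0,1],[0,0,1,0,1],[0,0,1,0,1],[0,0,1,0,1],[0,0,0.5,0,0.9],[0,0,0,0,0.7],[0,0,0,0,0.5],[0,0,0,0,0.4],[0,0,0,0,0.35],[0,0,0,0,0.3]]
  newtons: 25

```text
time: 19.42
tool_pos: [0.4981, 0.205, 0.1041]
tcp_rot: [-0.0, 1.0, -0.0, 0.0]
force: [-0.6, 0.1, 2.1]
gripper_width: 0.0273
finger_force: 24.6
```

Emit:
step_arm:
  motion:
    - [[0,0,0,0,0.2],[0,0,0,0,0.1],[0,0,0,0,0.1],[0,0,0,0,0.1],[0,0,0,0,0.1]]
  newtons: 40

```text
time: 20.05
tool_pos: [0.4981, 0.205, 0.104]
tcp_rot: [-0.0, 1.0, -0.0, 0.0]
force: [-0.2, 0.1, 6.5]
gripper_width: 0.0272
finger_force: 39.3
```

Emit:
step_arm:
  motion:
    - [[0,0,-0.4,0,0.1],[0,0,-0.8,0,0.1],[0,0,-1,0,0.1],[0,0,-1,0,0.1],[0,0,-1,0,0.1],[0,0,-0.9,0,0.1],[0,0,-0.4,0,0.1],[0.1,0.5,0,0,0.1],[0.1,0.9,0,0,0.1],[0.1,0.9,0,0,0.1],[0.1,0.9,0,0,0.1],[0.1,0.9,0,0,0.1]]
  newtons: 50

```text
time: 21.55
tool_pos: [0.5078, 0.1208, 0.2135]
tcp_rot: [0.0, 1.0, -0.001, -0.0]
force: [-0.3, 0.1, -1.6]
gripper_width: 0.027
finger_force: 49.4
```

Emit:
step_arm:
  motion:
    - [[0.1,0.9,0,0,0.1],[0.1,0.9,0,0,0.1],[0.1,0.9,0,0,0.1],[0.1,0.9,0,0,0.1],[0.1,0.9,0,0,0.1],[0.1,0.5,0,0,0.1],[0,0,0.5,0,0.1],[0,0,0.5,0,0.1],[0,0,0,0,0.1],[0,0,0,0,0.1]]

```text
time: 22.8
tool_pos: [0.5197, 0.0232, 0.1935]
tcp_rot: [-0.0, 1.0, 0.0, -0.0]
force: [0.3, 0.2, -1.7]
gripper_width: 0.027
finger_force: 49.4
```

```bash
python3 - <<'E'
from h import *
p,R=frame();print(p,get_state()["gripper_width"])
c=p+[0,0,-.104+.0487];print("pred ball",px("scene",c),c)
b=capture("scene").astype(int);u,v=px("scene",c).astype(int)
m=(b[...,2]-b[...,0]>50);m[:, :u-25]=0;m[:,u+25:]=0;m[:v-25]=0;m[v+25:]=0
x=np.where(m.sum(0)>3)[0];y=np.where(m.sum(1)>12)[0];print(x.min(),x.max(),(x.min()+x.max())/2,y.min(),y.max())
k=401.25/(cal("scene")[1]@c+cal("scene")[2])[2]*.038;print("radius px",k,"centre v from bottom",y.max()+.5-k)
E
```

```text
[0.5197 0.0232 0.1935] 0.02701877716310614
pred ball [322.8015 187.9766] [0.5197 0.0232 0.1382]
310 346 328.0 177 199
radius px 13.344814553688177 centre v from bottom 186.15518544631183
```

Emit:
step_arm:
  motion:
    - [[-0.03,0.06,0.4,0,0.1],[0,0,0.5,0,0.1],[0,0,0.4,0,0.1],[0,0,0.15,0,0.1],[0,0,0.05,0,0.1],[0,0,0,0,0.1]]

```text
time: 23.6
tool_pos: [0.5193, 0.0214, 0.1638]
tcp_rot: [0.0, 1.0, -0.0, 0.0]
force: [-0.1, -0.4, -2.1]
gripper_width: 0.0265
finger_force: 49.4
```

Emit:
step_arm:
  motion:
    - [[0,0,0.05,0,0.1],[0,0,0.05,0,0.1],[0,0,0.05,0,0.1],[0,0,0,0,0.1]]

```text
time: 24.1
tool_pos: [0.5191, 0.0214, 0.1606]
tcp_rot: [0.0, 1.0, -0.0, -0.0]
force: [1.5, -0.3, -1.0]
gripper_width: 0.0272
finger_force: 49.4
```

Emit:
step_arm:
  motion:
    - [[0,0,0.05,0,0.1],[0,0,0.05,0,0.1],[0,0,0,0,0.1]]

```text
time: 24.48
tool_pos: [0.5195, 0.0214, 0.159]
tcp_rot: [-0.0, 1.0, -0.0, 0.0]
force: [-0.7, 0.4, 2.6]
gripper_width: 0.0266
finger_force: 49.5
```

Emit:
step_arm:
  motion:
    - [[0,0,0.05,0,0.1],[0,0,0.05,0,0.1],[0,0,0,0,0.1],[0,0,0,0,0.1]]

```text
time: 24.98
tool_pos: [0.5194, 0.0214, 0.1568]
tcp_rot: [-0.0, 1.0, -0.0, 0.0]
force: [0.6, -0.2, 2.9]
gripper_width: 0.0268
finger_force: 49.6
```

Emit:
step_arm:
  motion:
    - [[0,0,0.08,0,0.1],[0,0,0.08,0,0.1],[0,0,0.08,0,0.1],[0,0,0.08,0,0.1],[0,0,0.08,0,0.1],[0,0,0.08,0,0.1],[0,0,0.08,0,0.1],[0,0,0.08,0,0.1],[0,0,0.08,0,0.1],[0,0,0.08,0,0.1],[0,0,0,0,0.1],[0,0,0,0,0.1]]

```text
time: 26.48
tool_pos: [0.5197, 0.0214, 0.1413]
tcp_rot: [-0.0, 1.0, -0.0, 0.001]
force: [0.1, 0.3, 10.5]
gripper_width: 0.027
finger_force: 50.3
```

Emit:
step_arm:
  motion:
    - [[0,0,0.06,0,0.1],[0,0,0.06,0,0.1],[0,0,0.05,0,0.1],[0,0,0,0,0.1],[0,0,0,0,0.1],[0,0,0,0,0.1],[0,0,0,0,0.1]]

```text
time: 27.35
tool_pos: [0.5198, 0.0214, 0.1381]
tcp_rot: [-0.0, 1.0, -0.0, 0.001]
force: [0.0, 0.7, 11.1]
gripper_width: 0.0269
finger_force: 50.5
```

```bash
python3 - <<'E'
from h import *
s=get_state();print(s["force"],s["tool_pos"],s["gripper_width"])
b=capture("scene");print(px("scene",[.519,.02,.039]))
for _ in range(2): capture("scene"); print(get_state()["force"],get_state()["tool_pos"])
i=b.astype(int);n=(i.min(2)>190).astype(np.uint8)[195:235,295:350]
o=cv2.imread("pics/scene0.png");o=cv2.resize(o,(640,400),interpolation=cv2.INTER_AREA);m=(o.min(2)>190).astype(np.uint8)[195:235,295:350]
for k in(m,n):print(np.where(k.sum(1)>1)[0][[0,-1]]+195,np.where(k.sum(0)>0)[0][[0,-1]]+295)
print([px("scene",[.519,.02,z])[1] for z in(.06,.039)])
E
```

```text
[ 0.0205  0.7076 11.099 ] [0.5198 0.0214 0.1381] 0.02688805970352213
[322.8154 214.2927]
[-0.6392  0.8963 11.9778] [0.5198 0.0214 0.1381]
[-0.0737  0.553  12.1131] [0.5197 0.0214 0.1381]
[202 222] [309 339]
[211 227] [319 339]
[np.float64(209.06654978919715), np.float64(214.29268936593712)]
```

```bash
python3 -c "from cell import *; print(sign_off())"
```

```text
the job is handed in; nothing more can be done
None
```

I handed the job in with the liner flat in the seat and the flask still held on it, pressing the sprung ring about 21 mm down (estimated from tool height and force); the judge's verdict was not shown.

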